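# Snap the mixer's cover on and set its lever

### The job

Put the faucet mixer back in service: pick up the aluminium cover plate, lay it over the four white snap posts of the mixer box and press it, keeping it about level, until every post has clicked through and the plate lies fully home on all four. Then swing the mixer's lever until it stands straight up, and let go. Leave the toiletries where they are.

Things in the scene. Friction and masses are not known exactly. Their poses are not given: they have to be found in the camera images.
- cover: Loose aluminium cover plate, 110 mm (its x) by 160 mm (its y), 5 mm thick, 200 to 300 g, lying flat right of the mixer. Origin at the centre of its flat underside, z up. A straight plain grip rib stands on its top centre: 16 mm thick (along x), 70 mm long (along y), its top 37 mm above the underside. Four round holes, 18 mm across, near the corners. Fits the posts either way round.
- mixer: Steel faucet mixer box fixed to the ledge; origin at the centre of the underside of its open box, z up, x away from the robot at yaw 0. The open box is 126 (x) by 186 (y) mm, walls 41 mm high; its lever block, 70 by 64 mm and 50 mm high, adjoins it at its +y end, centred at y = 126 mm. Four white snap posts stand in it at x = +-38, y = +-62 mm.
- seat (a point): Centre of the top plane of the four posts' shoulders, 46 mm above the mixer's origin, axes as the mixer: the cover's origin comes here when it is fully home. Merely laid on, the cover stands on the snap balls about 15 mm higher. It takes about 10 to 20 N to click all four at once, or 4 to 8 N for one by pressing the plate close to that post. Half-way down the balls snap over and pull the plate home.
- post0 (a point): Tip of a snap post (x = -38, y = -62 mm of the mixer), 71 mm above the ledge. Each post: a round shoulder 26 mm across, up to 46 mm above the ledge; on it a pin 14 mm across, tapering from 63 mm up to a 6 mm tip; in the pin two sprung balls, 12 mm across, at its +y and -y sides, centres 56.5 mm above the ledge, 23 mm over both.
- post1 (a point): Tip of a snap post, like post0, at x = -38, y = 62 mm of the mixer.
- post2 (a point): Tip of a snap post, like post0, at x = 38, y = -62 mm of the mixer.
- post3 (a point): Tip of a snap post, like post0, at x = 38, y = 62 mm of the mixer.
- lever (a joint): Angle of the mixer lever, rad: 0 is straight up, negative leans towards the mixer's -x (towards the robot), positive towards +x; stops at +-0.8. Starts leaning towards the robot (-0.75 to -0.4). Stiff hinge (about 1.5 N at the tip); it stays where it is left.
- lever_pivot (a point): Hinge point of the lever, 60 mm above the ledge at y = 126 mm of the mixer; it turns about the mixer's y axis. Beside it stand two steel cheeks up to 68 mm above the ledge.
- lever_tip (a point): Top end of the lever, 94 mm from the hinge. The lever is a 12 mm steel rod ending in a flat paddle 14 mm thick (direction of swing), 34 mm wide (along the hinge axis) and 42 mm long, up to the tip.
- hole0 (a point): Centre of a hole of the cover at its underside, x = -38, y = -62 mm in the cover's frame.
- hole1 (a point): Centre of a hole of the cover at its underside, x = -38, y = 62 mm in the cover's frame.
- hole2 (a point): Centre of a hole of the cover at its underside, x = 38, y = -62 mm in the cover's frame.
- hole3 (a point): Centre of a hole of the cover at its underside, x = 38, y = 62 mm in the cover's frame.
- trimmer: Black trimmer with clear guard combs, 185 x 44 x 36 mm, lying behind the cover. Leave alone. Origin at the middle of its underside.
- comb: Flat steel mustache comb, 150 x 34 x 5 mm, lying along about x between cover and mixer (its place and the brush's may be swapped). Leave alone. Origin at the middle of its underside.
- brush: Small wooden brush lying bristles down, 140 x 42 x 34 mm, lying along about x between cover and mixer. Leave alone. Origin at the middle of its underside.
- mug: White mug, 80 mm across, 85 mm high, at the left. Leave alone. Origin at the middle of its underside.
- bottle: Amber bottle, 60 mm across, 165 mm high, at the back. Leave alone. Origin at the middle of its underside.
- jar: Glass jar with a metal lid, 68 mm across, 65 mm high, at the left. Leave alone. Origin at the middle of its underside.

How it is judged:
By the outcome, as a careful person would: the job done as asked, in the order asked, and still so for the second after the job is handed in, with the robot touching nothing.
It also fails if it takes over 58 s, if anything falls off the work surface, if the arm or the gripper's body presses on something with over 40 N, if the wrist force passes 120 N, or if a joint passes its speed limit or range.

### The arm

A 7-joint arm with a two-finger parallel gripper is mounted at the origin on the work surface. World frame = base frame: x ahead of the robot, y to its left, z up, the work surface at z = 0. Lengths are in m, angles in degrees, forces in N, time in s.
With the tool pointing down it reaches from about 0.425 to 0.875 m from the base axis. Payload 4.7 kg.
Tool frame: the origin (TCP) lies midway between the tips of the shut fingers; the grasp point (between the pads) lies env.grip_point_offset behind it (env.grip_point_offset is the distance from the TCP to the grasp point, in m); z points along the fingers, y is the line along which they close (so a half turn about z gives the same grasp; the last joint's range is limited). The gripper opens to 87 mm and grips with 3 to 60 N. Pads are 19 mm wide; open, the fingers measure 117 mm over their backs; the gripper's body (75 mm by 190 mm) begins 51 mm behind the grasp point.
Start: joints at [75.178, 18.392, -4.016, 83.108, 1.295, 78.541, -3.26], TCP at [0.175, -0.626, 0.223] pointing down, gripper open.
Joint ranges: [-163.93, 163.93], [-17.29, 119.83], [-79.2, 71.16], [3.27, 140.29], [-89.18, 269.18], [5.43, 117.66], [-154.24, 154.24]. Speed limits (degrees/s): [147.25, 147.25, 180, 180, 180, 180, 180].

### API

Orientations are given as [roll, pitch, yaw] about the fixed x, y, z axes, in that order (R = Rz(yaw) Ry(pitch) Rx(roll)).
In Python, from cell import env gives the robot as it stands.
- The arm moves only by the shell command python3 -m creep 'ROWS' [FORCE]. ROWS is a JSON object of lists of equal length, an entry for each row: "translation": the shift along the tool's x, y, z in units of 0.08 m (1.0 is 0.08 m), a list of three; "turn": the turn, a rotation vector about the tool's x, y, z in units of 180 degrees (1.0 is 180 degrees), a list of three; "grip": the opening, from 0 (shut) to 1 (fully open). In form: {"translation": [[x, y, z], ...], "turn": [[ax, ay, az], ...], "grip": [grip, ...]}. A call has 1 to 5 rows; each row shifts and turns the commanded pose from where the row before left it, along the tool's axes as they then stand; what a row does not reach is not made up. A row lasts 1/8 s, in which the tool goes at most 62.5 mm and 10.7 degrees, less where a joint would pass 70% of its speed; a pose out of reach is approached as far as the arm can. A call with a number of a shift or a turn outside -1 to 1 is refused whole. A call with a gripper value outside its range is refused whole. The fingers move at their own pace and stop on an object; FORCE is the grip in N (left out, the last holds). Time passes only in rows, so rows that do not move let the fingers close. It gives the time, the measured TCP pose, the force, the opening and the grip force at its end, in the units of the state.
- env.get_obs(): the state, without advancing time (a new reading comes with each control period).
- env.read_camera(name): name is "scene" or "top" or "wrist"; returns a dict with "frame" (420x560x3 uint8, red, green, blue), "z_map" (420x560 float32, m along the optical axis (not along the pixel's ray), 0 where there is no reading), "K" (3x3 intrinsics, pixels), "D" ([k1, k2, p1, p2, k3] as OpenCV has them; the pictures are not rectified), "rvec" (rotation vector, rad) and "tvec" (3), from world to camera coordinates, as OpenCV has them. Camera axes: x right, y down, z forward; pixel columns grow to the right and rows downward; lengths in m; the calibration is good to about 2 mm. A picture is of the moment at which its call begins.
- env.sign_off(): hands the job in; it is judged then, once.
The state is a dict: "time_s": time; "qpos": joint angles; "joint_velocities": joint speeds; "effort": joint torques, N m; "tool_pos": TCP position; "tool_rot": TCP orientation; "force": force on the tool from outside, world axes, zero at the start; "wrist_torque": the same for the moment, N m; "grip_width": finger opening in m; "grasp_force": force on a finger pad.
Only numpy, scipy, OpenCV 4.12 (cv2) and the standard library are available. Lean on these libraries where they do the work, as an engineer would, in place of code of your own. Each camera call takes 0.05 s, during which the arm holds its last target. There are 200 camera calls.

## Working session

There is one attempt and no reset: what is moved stays moved. The work goes in short steps, Python scripts to look and compute and a shell command to move; the robot and the scene stay as the last step left them, time stands still between calls to the robot, and variables do not carry over. Pictures are saved under pics/ and viewed, at most 10 in all, crops included, and the job is handed in when it is done.

```bash
ls; mkdir -p pics; cat > h.py <<'E'
import numpy as np, cv2
from cell import env
def cloud(c):
    z=c["z_map"]; h,w=z.shape
    u,v=np.meshgrid(np.arange(w),np.arange(h))
    p=cv2.undistortPoints(np.stack([u,v],-1).reshape(-1,1,2).astype(np.float64),c["K"],c["D"]).reshape(h,w,2)
    P=np.concatenate([p*z[...,None],z[...,None]],-1)
    R=cv2.Rodrigues(np.array(c["rvec"],float))[0]
    W=(P-np.array(c["tvec"]).ravel())@R
    W[z==0]=np.nan
    return W
def save(c,n): cv2.imwrite(f"pics/{n}.png",c["frame"][...,::-1])
E
python3 - <<'E'
from h import *
for n in("top","scene"):
    c=env.read_camera(n); save(c,n+"0"); np.save(n+"0.npy",cloud(c))
print(env.get_obs(),env.grip_point_offset)
E
```

```text
pics
{'time_s': 0.1, 'qpos': array([75.17758497, 18.43370733, -4.01684178, 83.16517876,  1.29450852,
       78.54332431, -3.25884117]), 'joint_velocities': array([ 0.04555774, -0.16747958,  0.00026436, -0.16635147, -0.03896328,
        0.10041658, -0.00461693]), 'effort': array([-1.29988011e-04, -4.92571986e+01, -4.05998155e-01, -3.13397276e+01,
       -6.42851670e-02,  3.95404233e-02,  7.57602902e-05]), 'tool_pos': array([ 0.17496586, -0.62550119,  0.22160756]), 'tool_rot': array([-1.79902999e+02,  4.57739665e-03,  1.56342571e+01]), 'force': array([ 0.42809544, -0.07727732, -0.21052551]), 'wrist_torque': array([ 0.0060506 ,  0.01503817, -0.0070224 ]), 'grasp_force': 0.0, 'grip_width': 0.08683736274322658} 0.0187
```

View pics/top0.png

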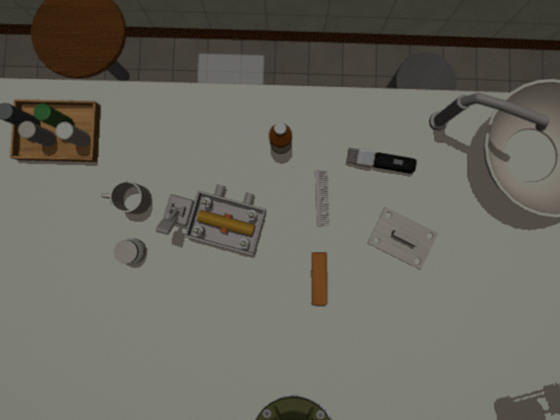

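View pics/scene0.png

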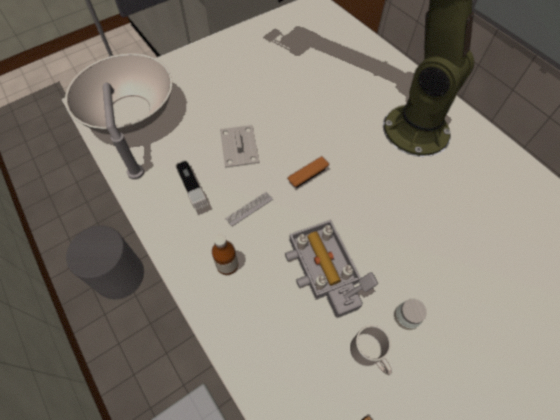

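The top view shows the mixer centred near (227,222), posts at about (207,202), (259,213), (197,231) and (244,244), with the lever paddle near (165,225). The cover is near (403,238), the trimmer at (382,160), the comb at (322,197) and the brush at (320,278).

```bash
python3 - <<'E'
from h import *
W=np.load("top0.npy")
def reg(u0,u1,v0,v1,z0,z1):
    P=W[v0:v1,u0:u1].reshape(-1,3); return P[(P[:,2]>z0)&(P[:,2]<z1)]
def rect(P,n):
    (c,s,a)=cv2.minAreaRect((P[:,:2]*1000).astype(np.float32)); print(n,len(P),np.round(c,1),np.round(s,1),round(a,1),np.median(P[:,2]).round(4))
print("table",np.nanmedian(W[300:350,350:420,2]))
rect(reg(360,445,200,275,.003,.012),"cover"); rect(reg(360,445,200,275,.002,.06),"cover all"); rect(reg(360,445,200,275,.025,.06),"rib")
P=reg(185,270,188,260,.03,.049); rect(P,"box walls")
P=reg(185,270,188,260,.052,.09); 
for uv in[(207,202),(259,213),(197,231),(244,244)]:
    u,v=uv; Q=reg(u-7,u+8,v-7,v+8,.054,.09); print(uv,len(Q),Q.mean(0) if len(Q) else W[v,u], W[v,u])
rect(reg(150,200,188,240,.03,.2),"lever blk"); rect(reg(150,200,188,240,.085,.2),"lever"); 
Q=reg(150,200,188,240,.085,.2);print(np.round(Q[Q[:,2].argsort()][::max(1,len(Q)//12)],3))
for n,b in dict(brush=(305,335,245,312),comb=(310,335,165,230),trim=(340,420,140,178)).items(): rect(reg(*b,.003,.06),n)
E
```

```text
table -0.00018015077801271191
cover 2006 [ 537.5 -283.3] [200.1 231. ] 1.4 0.0051
cover all 2751 [ 537.5 -283.7] [200.4 231.7] 1.4 0.0047
rib 171 [ 534.5 -282.7] [70.5 15.7] 64.8 0.0363
box walls 1597 [578.8 199.3] [208.1 154.8] 76.4 0.0386
(207, 202) 42 [0.61389986 0.24237862 0.06338768] [0.61269743 0.23511405 0.06261541]
(259, 213) 14 [0.58257666 0.11649376 0.06212963] [0.5910555  0.10471186 0.01007356]
(197, 231) 37 [0.54038624 0.260043   0.06424008] [0.53789626 0.25707128 0.06582421]
(244, 244) 36 [0.51054045 0.14069227 0.06483891] [0.50810074 0.13684914 0.06441405]
lever blk 1113 [576.7 302. ] [125.5  92.1] 4.7 0.0504
lever 238 [554.4 321.1] [34.2 49.9] 78.5 0.1223
[[0.576 0.314 0.087]
 [0.573 0.316 0.096]
 [0.565 0.333 0.107]
 [0.562 0.326 0.112]
 [0.555 0.308 0.114]
 [0.554 0.334 0.118]
 [0.552 0.326 0.121]
 [0.538 0.309 0.125]
 [0.543 0.318 0.128]
 [0.53  0.32  0.13 ]
 [0.542 0.325 0.131]
 [0.542 0.322 0.132]
 [0.542 0.328 0.134]]
brush 939 [421.8 -62.2] [175.6  77.9] 1.4 0.0332
comb 441 [641.3 -63.8] [171.8  65.4] 1.1 0.0048
trim 1284 [ 749.3 -218.4] [102.6 215.9] 1.7 0.0326
```

```bash
cat >> h.py <<'E'
from scipy.spatial.transform import Rotation as Ro
def plan(x,y,z,yaw,n=None,obs=None):
    "print evenly spaced tool-frame steps from the measured pose to a target, tool down"
    o=env.get_obs(); p=np.array(o["tool_pos"]); R=Ro.from_euler("xyz",o["tool_rot"],degrees=True)
    T=Ro.from_euler("xyz",[180,0,yaw],degrees=True); d=np.array([x,y,z])-p
    rv=(R.inv()*T).as_rotvec(); 
    n=n or int(max(np.ceil(np.linalg.norm(d)/.05),np.ceil(np.degrees(np.linalg.norm(rv))/9),1))
    print(n,"turn",np.round(rv/np.pi/n,4))
    for i in range(n):
        print((R.inv().apply(d/n)/.08).round(3).tolist()); R=R*Ro.from_rotvec(rv/n)
E
python3 -c "
from h import *
plan(.5345,-.283,.24,64)"
```

```text
10 turn [-0.0001 -0.     -0.0269]
[0.548, -0.291, -0.023]
[0.571, -0.244, -0.023]
[0.589, -0.195, -0.023]
[0.604, -0.145, -0.023]
[0.614, -0.093, -0.023]
[0.619, -0.041, -0.023]
[0.621, 0.011, -0.023]
[0.617, 0.064, -0.023]
[0.61, 0.115, -0.023]
[0.598, 0.166, -0.023]
```

```bash
python3 -m creep '{"translation":[[0.548,-0.291,-0.023],[0.571,-0.244,-0.023],[0.589,-0.195,-0.023],[0.604,-0.145,-0.023],[0.614,-0.093,-0.023]],"turn":[[0,0,-0.027],[0,0,-0.027],[0,0,-0.027],[0,0,-0.027],[0,0,-0.027]],"grip":[1,1,1,1,1]}'
python3 -m creep '{"translation":[[0.619,-0.041,-0.023],[0.621,0.011,-0.023],[0.617,0.064,-0.023],[0.61,0.115,-0.023],[0.598,0.166,-0.023]],"turn":[[0,0,-0.027],[0,0,-0.027],[0,0,-0.027],[0,0,-0.027],[0,0,-0.027]],"grip":[1,1,1,1,1]}'
python3 -m creep '{"translation":[[0,0,0],[0,0,0]],"turn":[[0,0,0],[0,0,0]],"grip":[1,1]}'
python3 - <<'E'
from h import *
c=env.read_camera("wrist"); save(c,"w1"); np.save("w1.npy",cloud(c)); print(env.get_obs()["tool_pos"],env.get_obs()["qpos"])
plan(.556,.1915,.26,76)
E
```

```text
time_s: 0.72
tool_pos: [0.3556, -0.4531, 0.2314]
tool_rot: [-180.0, 0.0, 40.1]
force: [0.2, -0.4, -0.2]
grip_width: 0.0869
grasp_force: 0.0
time_s: 1.35
tool_pos: [0.5347, -0.2816, 0.2406]
tool_rot: [-180.0, 0.0, 64.4]
force: [0.9, -0.1, -0.3]
grip_width: 0.0872
grasp_force: 0.0
time_s: 1.6
tool_pos: [0.5334, -0.2832, 0.2404]
tool_rot: [-179.9, 0.0, 64.2]
force: [0.8, -0.8, -0.3]
grip_width: 0.0871
grasp_force: 0.0
[ 0.53295587 -0.28400808  0.24042749] [ 47.50585026  14.14149813 -26.28262266  87.75935845   6.36762244
  79.63922418  -5.12531772]
10 turn [-0.      0.     -0.0066]
[0.547, -0.234, -0.025]
[0.552, -0.222, -0.025]
[0.557, -0.211, -0.025]
[0.561, -0.199, -0.025]
[0.565, -0.187, -0.025]
[0.569, -0.176, -0.025]
[0.572, -0.164, -0.025]
[0.575, -0.152, -0.025]
[0.578, -0.14, -0.025]
[0.581, -0.128, -0.025]
```

View pics/w1.png

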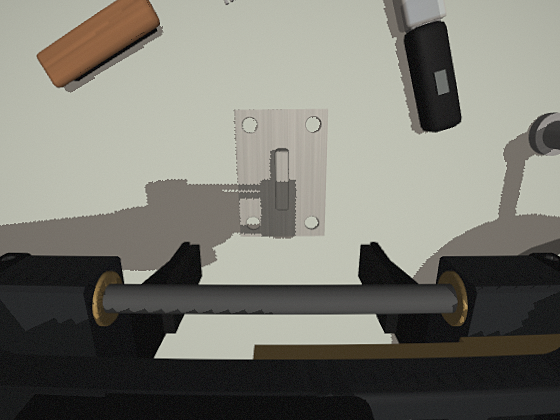

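The wrist view shows the cover with holes at about (249,125), (314,124), (252,222) and (312,222). Its rib runs from (281,150) to (281,208), parallel to the fingers' pads.

```bash
cat >> h.py <<'E'
def ray(c,uv,z):
    "world points on pixels uv at height z"
    p=cv2.undistortPoints(np.array(uv,float).reshape(-1,1,2),c["K"],c["D"]).reshape(-1,2)
    R=cv2.Rodrigues(np.array(c["rvec"],float))[0]; o=-R.T@np.array(c["tvec"]).ravel()
    d=np.c_[p,np.ones(len(p))]@R; return o+d*((z-o[2])/d[:,2])[:,None]
def fit(q,m):
    "rigid 2D fit: model m -> points q; centre, yaw, residuals"
    q=np.array(q)[:,:2]; m=np.array(m,float); a=q-q.mean(0); b=m-m.mean(0)
    t=np.arctan2((b[:,0]*a[:,1]-b[:,1]*a[:,0]).sum(),(a*b).sum()); M=np.array([[np.cos(t),-np.sin(t)],[np.sin(t),np.cos(t)]])
    c=q.mean(0)-M@m.mean(0); return c,np.degrees(t),np.linalg.norm(q-(c+m@M.T),axis=1)
E
python3 - <<'E'
from h import *
c=env.read_camera("wrist"); W=cloud(c); P=W.reshape(-1,3)
m=(np.abs(P[:,0]-.535)<.08)&(np.abs(P[:,1]+.283)<.08)
A=P[m&(P[:,2]>.032)&(P[:,2]<.05)]
r=cv2.minAreaRect((A[:,:2]*1000).astype(np.float32)); print("rib",len(A),r,np.median(A[:,2]))
# refine holes: depth below plate within 9 px
q=[]
for u,v in[(249,125),(314,124),(252,222),(312,222)]:
    s=W[v-11:v+12,u-11:u+12]; k=s[...,2]<.0025; vv,uu=np.nonzero(k); q.append((u-11+uu.mean(),v-11+vv.mean())); print(k.sum(),q[-1])
X=ray(c,q,.0025); print(X.round(4))
print(fit(X,[(-38,62),(38,62),(-38,-62),(38,-62)]) if 0 else fit(X*1000,[(-38,62),(38,62),(-38,-62),(38,-62)]))
E
```

```text
rib 818 ((534.2083129882812, -284.3773193359375), (69.7407455444336, 15.272407531738281), 64.51881408691406) 0.03608506198839724
185 (np.float64(248.97837837837838), np.float64(124.0))
188 (np.float64(312.8670212765957), np.float64(123.20744680851064))
142 (np.float64(252.54225352112675), np.float64(222.38028169014083))
141 (np.float64(311.35460992907804), np.float64(221.84397163120568))
[[ 0.5264 -0.2118  0.0025]
 [ 0.5955 -0.2442  0.0025]
 [ 0.4733 -0.3243  0.0025]
 [ 0.5425 -0.3571  0.0025]]
(array([ 534.44728068, -284.35611338]), np.float64(-25.219953961049015), array([0.30146892, 0.32882982, 0.3217063 , 0.43519088]))
```

```bash
python3 -m creep '{"translation":[[0.547,-0.234,-0.025],[0.552,-0.222,-0.025],[0.557,-0.211,-0.025],[0.561,-0.199,-0.025],[0.565,-0.187,-0.025]],"turn":[[0,0,-0.0066],[0,0,-0.0066],[0,0,-0.0066],[0,0,-0.0066],[0,0,-0.0066]],"grip":[1,1,1,1,1]}'
python3 -m creep '{"translation":[[0.569,-0.176,-0.025],[0.572,-0.164,-0.025],[0.575,-0.152,-0.025],[0.578,-0.14,-0.025],[0.581,-0.128,-0.025]],"turn":[[0,0,-0.0066],[0,0,-0.0066],[0,0,-0.0066],[0,0,-0.0066],[0,0,-0.0066]],"grip":[1,1,1,1,1]}' >/dev/null
python3 -m creep '{"translation":[[0,0,0],[0,0,0],[0,0,0]],"turn":[[0,0,0],[0,0,0],[0,0,0]],"grip":[1,1,1]}'
python3 - <<'E'
from h import *
import pickle
c=env.read_camera("wrist"); save(c,"w2"); pickle.dump(c,open("w2.pkl","wb"))
print("back above cover"); plan(.5344,-.2844,.15,64.7)
E
```

```text
time_s: 2.33
tool_pos: [0.5446, -0.0453, 0.2511]
tool_rot: [180.0, 0.0, 70.0]
force: [1.3, 1.3, 0.5]
grip_width: 0.087
grasp_force: 0.0
time_s: 3.32
tool_pos: [0.5566, 0.1902, 0.2607]
tool_rot: [180.0, 0.1, 75.9]
force: [-0.1, -0.1, 1.0]
grip_width: 0.0872
grasp_force: 0.0
back above cover
10 turn [0.     0.     0.0062]
[-0.582, 0.118, 0.139]
[-0.58, 0.129, 0.139]
[-0.577, 0.14, 0.139]
[-0.575, 0.152, 0.139]
[-0.571, 0.163, 0.139]
[-0.568, 0.174, 0.139]
[-0.565, 0.185, 0.139]
[-0.561, 0.196, 0.139]
[-0.557, 0.207, 0.139]
[-0.553, 0.218, 0.139]
```

View pics/w2.png

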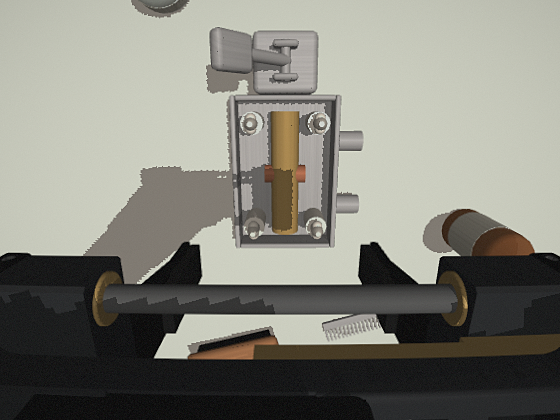

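The wrist view shows the mixer square to the tool: posts at about (250,123), (320,123), (254,225) and (314,225). The lever paddle is near (230,48), leaning left, which is towards the robot.

```bash
python3 - <<'E'
from h import *
import pickle
c=pickle.load(open("w2.pkl","rb")); W=cloud(c)
m=[(-38,62),(38,62),(-38,-62),(38,-62)]
T=[];S=[]
for u,v in[(250,123),(320,123),(254,226),(314,226)]:
    s=W[v-16:v+17,u-16:u+17].reshape(-1,3); a=s[s[:,2]>.0675]; T.append(a.mean(0)*1000)
    b=s[(s[:,2]>.0445)&(s[:,2]<.0475)]; d=cv2.minEnclosingCircle((b[:,:2]*1000).astype(np.float32)); S.append(d[0]); print(len(a),len(b),T[-1].round(1),np.round(d[0],1),round(d[1],1))
print("tips",fit(T,m)); print("should",fit(S,m))
P=W[15:100,195:325].reshape(-1,3); L=P[P[:,2]>.08]; r=cv2.minAreaRect((L[:,:2]*1000).astype(np.float32)); print("lever",r,L[:,2].max())
E
```

```text
53 162 [540.5 260.6  69.6] [540.3 260.6] 13.0
56 159 [614.3 242.3  69.4] [614.3 242.2] 13.0
41 145 [511.  140.7  69.5] [510.4 140. ] 12.8
43 139 [583.9 122.6  69.6] [584.3 121.6] 13.0
tips (array([562.43006085, 191.55524924]), np.float64(-14.015878907127833), array([0.34002199, 0.21047124, 0.47920426, 0.56032752]))
should (array([562.30908966, 191.12563705]), np.float64(-13.947293655471539), array([0.18716526, 0.16894459, 0.10369795, 0.15202581]))
lever ((556.4576416015625, 322.3581848144531), (34.116024017333984, 54.5595817565918), 75.99253845214844) 0.1352129513798041
```

```bash
python3 -m creep '{"translation":[[-0.582,0.118,0.139],[-0.58,0.129,0.139],[-0.577,0.14,0.139],[-0.575,0.152,0.139],[-0.571,0.163,0.139]],"turn":[[0,0,0.0062],[0,0,0.0062],[0,0,0.0062],[0,0,0.0062],[0,0,0.0062]],"grip":[1,1,1,0.6,0.6]}' >/dev/null
python3 -m creep '{"translation":[[-0.568,0.174,0.139],[-0.565,0.185,0.139],[-0.561,0.196,0.139],[-0.557,0.207,0.139],[-0.553,0.218,0.139]],"turn":[[0,0,0.0062],[0,0,0.0062],[0,0,0.0062],[0,0,0.0062],[0,0,0.0062]],"grip":[0.6,0.6,0.6,0.6,0.6]}' >/dev/null
python3 -m creep '{"translation":[[0,0,0],[0,0,0],[0,0,0]],"turn":[[0,0,0],[0,0,0],[0,0,0]],"grip":[0.6,0.6,0.6]}'
python3 -c "
from h import *
plan(.5344,-.2844,.010,64.7,n=4)"
```

```text
time_s: 5.0
tool_pos: [0.5363, -0.2809, 0.1503]
tool_rot: [180.0, -0.0, 65.1]
force: [-0.8, 0.4, -0.5]
grip_width: 0.0521
grasp_force: 0.0
4 turn [ 0.0001 -0.      0.0005]
[-0.012, -0.001, 0.438]
[-0.012, -0.001, 0.438]
[-0.012, -0.001, 0.438]
[-0.012, -0.001, 0.438]
```

```bash
python3 -m creep '{"translation":[[-0.024,-0.002,0.438],[-0.024,-0.002,0.438],[0,0,0.438],[0,0,0.3],[0,0,0]],"turn":[[0,0,0.001],[0,0,0.001],[0,0,0],[0,0,0],[0,0,0]],"grip":[0.6,0.6,0.6,0.6,0.6]}'
python3 -c "
from h import *
plan(.5344,-.2844,.010,64.7)"
```

```text
time_s: 5.62
tool_pos: [0.5328, -0.2836, 0.0191]
tool_rot: [-179.8, -0.0, 64.7]
force: [-0.4, 0.2, 0.7]
grip_width: 0.0522
grasp_force: 0.0
1 turn [-0.0012 -0.0002  0.    ]
[-0.0, 0.023, 0.114]
```

```bash
python3 -m creep '{"translation":[[0,0.02,0.11],[0,0,0],[0,0,0],[0,0,0],[0,0,0]],"turn":[[0,0,0],[0,0,0],[0,0,0],[0,0,0],[0,0,0]],"grip":[0.6,0.6,0,0,0]}' 45
python3 -m creep '{"translation":[[0,0,0],[0,0,0],[0,0,0]],"turn":[[0,0,0],[0,0,0],[0,0,0]],"grip":[0,0,0]}'
python3 -c "
from h import *
plan(.5344,-.2844,.010,64.7)"
```

```text
time_s: 6.25
tool_pos: [0.5354, -0.2863, 0.0122]
tool_rot: [180.0, 0.0, 64.6]
force: [0.5, -0.5, -1.1]
grip_width: 0.0302
grasp_force: 0.0
time_s: 6.62
tool_pos: [0.5352, -0.2862, 0.0119]
tool_rot: [-180.0, 0.0, 64.6]
force: [-1.0, -0.6, 1.0]
grip_width: 0.0158
grasp_force: 45.0
1 turn [-0.0001  0.0001 -0.0006]
[0.016, -0.018, 0.024]
```

```bash
python3 -m creep '{"translation":[[0,0,-0.2],[0,0,-0.5],[0,0,-0.6],[0,0,-0.5],[0,0,-0.1]],"turn":[[0,0,0],[0,0,0],[0,0,0],[0,0,0],[0,0,0]],"grip":[0,0,0,0,0]}'
python3 -c "
from h import *
plan(.5620,.1900,.165,76.0,n=13)"
```

```text
time_s: 7.25
tool_pos: [0.5373, -0.2868, 0.1679]
tool_rot: [179.6, 0.0, 64.6]
force: [0.1, 0.0, -2.4]
grip_width: 0.0158
grasp_force: 45.0
13 turn [ 0.0002  0.     -0.0049]
[0.424, -0.175, 0.001]
[0.427, -0.169, 0.001]
[0.43, -0.162, 0.002]
[0.432, -0.156, 0.002]
[0.434, -0.149, 0.002]
[0.437, -0.142, 0.002]
[0.439, -0.136, 0.002]
[0.441, -0.129, 0.002]
[0.443, -0.122, 0.002]
[0.444, -0.115, 0.002]
[0.446, -0.108, 0.003]
[0.448, -0.102, 0.003]
[0.449, -0.095, 0.003]
```

```bash
python3 -m creep '{"translation":[[0.424,-0.175,0],[0.427,-0.169,0],[0.43,-0.162,0],[0.432,-0.156,0],[0.434,-0.149,0]],"turn":[[0,0,-0.0049],[0,0,-0.0049],[0,0,-0.0049],[0,0,-0.0049],[0,0,-0.0049]],"grip":[0,0,0,0,0]}' >/dev/null
python3 -m creep '{"translation":[[0.437,-0.142,0],[0.439,-0.136,0],[0.441,-0.129,0],[0.443,-0.122,0],[0.444,-0.115,0]],"turn":[[0,0,-0.0049],[0,0,-0.0049],[0,0,-0.0049],[0,0,-0.0049],[0,0,-0.0049]],"grip":[0,0,0,0,0]}' >/dev/null
python3 -m creep '{"translation":[[0.446,-0.108,0],[0.448,-0.102,0],[0.449,-0.095,0],[0,0,0],[0,0,0]],"turn":[[0,0,-0.0049],[0,0,-0.0049],[0,0,-0.0049],[0,0,0],[0,0,0]],"grip":[0,0,0,0,0]}'
python3 - <<'E'
from h import *
import pickle
c=env.read_camera("wrist"); save(c,"w3"); pickle.dump(c,open("w3.pkl","wb"))
plan(.5620,.1900,.165,76.0)
E
```

```text
time_s: 9.12
tool_pos: [0.5593, 0.1898, 0.1627]
tool_rot: [-179.9, 0.1, 76.0]
force: [-0.7, -1.0, -1.4]
grip_width: 0.0157
grasp_force: 45.0
1 turn [-0.0004  0.0006 -0.0002]
[0.018, 0.027, -0.027]
```

View pics/w3.png

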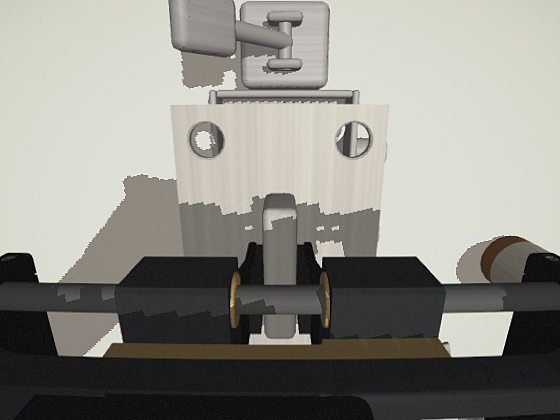

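The cover hangs level under the gripper, its far holes at about (207,140) and (354,140), with the lever block beyond it at (285,45).

```bash
python3 - <<'E'
from h import *
import pickle
c=pickle.load(open("w3.pkl","rb")); W=cloud(c)
s=W[110:250,195:370].reshape(-1,3); zt=np.median(s[(s[:,2]>.12)&(s[:,2]<.18)][:,2]); print("plate top",zt)
A=s[np.abs(s[:,2]-zt)<.004]; k=np.linalg.lstsq(np.c_[A[:,:2]-A[:,:2].mean(0),np.ones(len(A))],A[:,2],rcond=None)[0]; print("tilt deg",np.degrees(k[:2]))
q=[]
for u,v in[(207,140),(354,140)]:
    b=(W[v-24:v+25,u-24:u+25,2]<zt-.008).astype(np.uint8)
    n,l,st,ce=cv2.connectedComponentsWithStats(b); i=1+st[1:,4].argmax(); 
    cn=max(cv2.findContours((l==i).astype(np.uint8),0,1)[0],key=len); e=cv2.minEnclosingCircle(cn); q.append((u-24+e[0][0],v-24+e[0][1])); print(e,ce[i])
X=ray(c,q,zt-.0015)*1000; print(X.round(1),np.linalg.norm(X[0]-X[1]))
d=X[1]-X[0]; yaw=np.degrees(np.arctan2(d[1],d[0])); mid=X.mean(0)[:2]; t=np.radians(yaw); ctr=mid-62*np.array([-np.sin(t),np.cos(t)])
print("yaw",yaw,"centre",ctr, env.get_obs()["tool_pos"])
E
```

```text
plate top 0.1549814493085967
tilt deg [-0.13532869 -0.23001747]
((23.879562377929688, 23.664234161376953), 17.364049911499023) [23.87058824 23.61529412]
((22.0, 23.5), 17.614013671875) [22.11931818 23.48863636]
[[537.5 261.1 153.5]
 [610.4 243.1 153.5]] 75.08893007976218
yaw -13.883314502916253 centre [559.05052105 191.93725732] [0.55957355 0.18909505 0.16281712]
```

```bash
python3 -m creep '{"translation":[[0.01,0.037,0.3],[0,0,0.4],[0,0,0.2],[0,0,0],[0,0,0]],"turn":[[0,0.0006,0],[0,0,0],[0,0,0],[0,0,0],[0,0,0]],"grip":[0,0,0,0,0]}'
python3 - <<'E'
from h import *
plan(.5624,.1892,.09,76.0,n=1)
c=env.read_camera("wrist"); save(c,"w4")
plan(.5624,.1892,.09,76.0,n=1)
E
```

```text
time_s: 9.8
tool_pos: [0.5637, 0.191, 0.0929]
tool_rot: [179.9, -0.2, 76.0]
force: [0.2, 0.3, -1.9]
grip_width: 0.0156
grasp_force: 45.0
1 turn [ 0.0005 -0.0009  0.0002]
[-0.026, -0.011, 0.037]
1 turn [ 0.0006 -0.0009  0.0002]
[-0.029, -0.011, 0.039]
```

View pics/w4.png

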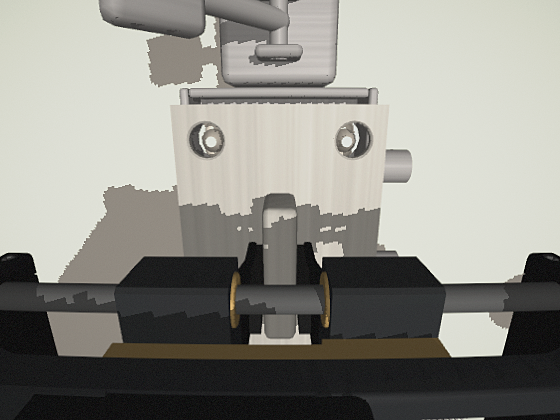

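The two far post tips show inside the holes: tips at about (210,142) and (347,142), hole centres at about (207,140) and (352,140).

```bash
python3 - <<'E'
from h import *
c=env.read_camera("wrist"); W=cloud(c); o=env.get_obs()
s=W[110:190,225:335].reshape(-1,3); zt=np.nanmedian(s[:,2]); print("top",zt,o["tool_pos"])
H=[];T=[]
for u,v in[(207,140),(353,140)]:
    w=W[v-24:v+25,u-24:u+25]
    l=cv2.connectedComponents((w[...,2]<zt-.0045).astype(np.uint8))[1]; i=l[24,24] or np.bincount(l[l>0]).argmax()
    cn=np.vstack([k for k in cv2.findContours((l>0).astype(np.uint8),0,1)[0]]); e=cv2.minEnclosingCircle(cn); print(e)
    H.append((u-24+e[0][0],v-24+e[0][1]))
    p=w.reshape(-1,3); r=np.hypot(*(np.indices((49,49))-24).reshape(2,-1)); a=p[(p[:,2]>.067)&(p[:,2]<.075)&(r<13)]; T.append(a.mean(0)*1000); print(len(a))
H=ray(c,H,zt-.0015)*1000; T=np.array(T)
print(H.round(1),T.round(1)); d=(T-H)[:,:2]; t=np.radians(76)
print("needed tool x,y mm",(d@np.array([[np.cos(t),np.sin(t)],[np.sin(t),-np.cos(t)]])).round(2))
E
```

```text
top 0.08572351808229468 [0.56382048 0.19125703 0.09318862]
((23.83333396911621, 23.5), 17.519927978515625)
198
((23.0, 23.5), 17.614013671875)
162
[[542.1 262.7  84.2]
 [615.1 244.5  84.2]] [[540.9 260.6  69.4]
 [614.7 242.5  69.7]]
needed tool x,y mm [[-2.33 -0.64]
 [-2.04  0.14]]
```

```bash
python3 -m creep '{"translation":[[-0.027,-0.006,0],[0,0,0.07],[0,0,0.07],[0,0,0],[0,0,0]],"turn":[[0,0,0],[0,0,0],[0,0,0],[0,0,0],[0,0,0]],"grip":[0,0,0,0,0]}'
python3 -c "
from h import *
plan(.5624,.1892,.073,76.0,n=1)"
```

```text
time_s: 10.52
tool_pos: [0.5619, 0.189, 0.0805]
tool_rot: [-180.0, -0.1, 76.1]
force: [-0.0, -0.1, -1.4]
grip_width: 0.0157
grasp_force: 45.0
1 turn [-0.0001 -0.0006  0.0003]
[0.004, 0.006, 0.094]
```

```bash
python3 -m creep '{"translation":[[0,0.004,0.05],[0,0,0.05],[0,0,0],[0,0,0]],"turn":[[0,0,0],[0,0,0],[0,0,0],[0,0,0]],"grip":[0,0,0,0]}'
python3 -m creep '{"translation":[[0,0,0.03],[0,0,0.03],[0,0,0]],"turn":[[0,0,0],[0,0,0],[0,0,0]],"grip":[0,0,0]}'
```

```text
time_s: 11.02
tool_pos: [0.5624, 0.1893, 0.0728]
tool_rot: [180.0, -0.1, 76.1]
force: [0.7, -0.0, -0.2]
grip_width: 0.0157
grasp_force: 45.0
time_s: 11.4
tool_pos: [0.5634, 0.1896, 0.0714]
tool_rot: [179.8, -0.1, 76.1]
force: [-4.1, -2.2, 18.2]
grip_width: 0.0155
grasp_force: 45.0
```

```bash
python3 -m creep '{"translation":[[-0.004,-0.006,0.03],[0,0,0.03],[0,0,0]],"turn":[[0,0,0],[0,0,0],[0,0,0]],"grip":[0,0,0]}'
python3 -m creep '{"translation":[[0,0,0.03],[0,0,0.03],[0,0,0]],"turn":[[0,0,0],[0,0,0],[0,0,0]],"grip":[0,0,0]}'
```

```text
time_s: 11.78
tool_pos: [0.563, 0.1892, 0.0649]
tool_rot: [179.8, -0.2, 76.1]
force: [1.2, -0.0, 5.2]
grip_width: 0.0157
grasp_force: 45.0
time_s: 12.15
tool_pos: [0.5614, 0.1886, 0.0579]
tool_rot: [-180.0, -0.1, 76.1]
force: [1.0, 0.4, 0.4]
grip_width: 0.016
grasp_force: 45.0
```

```bash
python3 -m creep '{"translation":[[0,0,0.03],[0,0,0]],"turn":[[0,0,0],[0,0,0]],"grip":[0,0]}'
python3 -m creep '{"translation":[[0,0,0.02],[0,0,0]],"turn":[[0,0,0],[0,0,0]],"grip":[0,0]}'
python3 - <<'E'
from h import *
c=env.read_camera("wrist"); W=cloud(c)
s=W[112:240,185:375].reshape(-1,3); A=s[np.abs(s[:,2]-.051)<.008]; 
for _ in range(3):
    m=A[:,:2].mean(0);k=np.linalg.lstsq(np.c_[A[:,:2]-m,np.ones(len(A))],A[:,2],rcond=None)[0]; A=A[np.abs(np.c_[A[:,:2]-m,np.ones(len(A))]@k-A[:,2])<.0015]
print(k[2],np.degrees(k[:2]),len(A))
E
```

```text
time_s: 12.4
tool_pos: [0.5613, 0.1886, 0.0578]
tool_rot: [-180.0, 0.0, 76.1]
force: [-6.0, -2.5, 14.4]
grip_width: 0.0155
grasp_force: 45.0
time_s: 12.65
tool_pos: [0.5614, 0.1886, 0.0578]
tool_rot: [180.0, 0.1, 76.1]
force: [-9.3, -4.1, 23.3]
grip_width: 0.016
grasp_force: 45.0
0.050302540975669094 [-0.00374699 -0.05794961] 19733
```

```bash
python3 -m creep '{"translation":[[0,0,-0.045],[0,0,0],[0,0,0],[0,0,0],[0,0,0]],"turn":[[0,0,0],[0,0,0],[0,0,0],[0,0,0],[0,0,0]],"grip":[0,0.6,0.6,0.6,0.6]}'
python3 -m creep '{"translation":[[0,0,-0.3],[0,0,-0.5],[0,0,-0.6],[0,0,-0.6],[0,0,-0.2]],"turn":[[0,0,0],[0,0,0],[0,0,0],[0,0,0],[0,0,0]],"grip":[0.6,0.6,0.6,0.6,0.6]}'
python3 - <<'E'
from h import *
c=env.read_camera("wrist"); W=cloud(c); save(c,"w5")
P=W.reshape(-1,3); t=np.radians(-14); R=np.array([[np.cos(t),-np.sin(t)],[np.sin(t),np.cos(t)]])
M=P.copy(); M[:,:2]=(P[:,:2]-[.5623,.1913])@R   # mixer frame
for x in(-1,1):
    for y in(-1,1):
        a=M[(abs(M[:,0]-x*48)<.0) | ((abs(M[:,0]-x*.050)<.004)&(abs(M[:,1]-y*.073)<.005))]; print(x,y,len(a),np.nanmedian(a[:,2]) if len(a) else 0)
L=M[(abs(M[:,1]-.126)<.03)&(M[:,2]>.085)]; print("lever",L.min(0),L.max(0),len(L))
h=L[L[:,2].argsort()][-40:]; print(h.mean(0)); print("angle~",np.arctan2(L[:,0].mean(),L[:,2].mean()-.06))
E
```

```text
time_s: 13.32
tool_pos: [0.5616, 0.1887, 0.0576]
tool_rot: [-180.0, -0.1, 76.1]
force: [0.9, 0.0, 0.5]
grip_width: 0.0468
grasp_force: 0.0
time_s: 13.95
tool_pos: [0.5629, 0.1893, 0.2372]
tool_rot: [179.7, -0.2, 76.1]
force: [0.1, -0.8, -0.1]
grip_width: 0.052
grasp_force: 0.0
-1 -1 53 0.05049332572940461
-1 1 78 0.05021177750608413
1 -1 53 0.050434396063539326
1 1 79 0.05028476752336604
lever [-0.06447148  0.10879744  0.08504451] [-0.01383985  0.14308116  0.13453861] 2353
[-0.05643727  0.12503384  0.13377347]
angle~ -0.6416330885407723
```

View pics/w5.png

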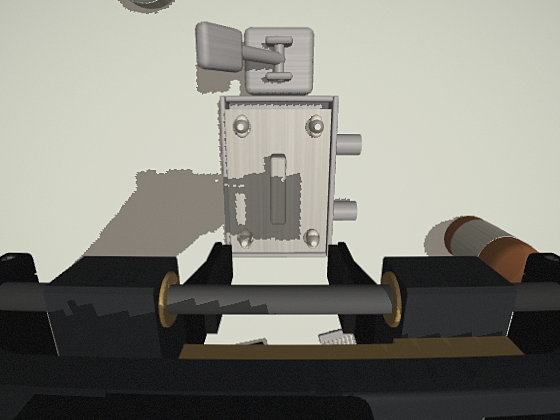

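The cover lies home (all four corners at 50 mm, pins through at (241,127), (316,127), (245,238), (313,238)). The lever, near (220,45), leans at about -0.64 rad. Next I'll straddle the paddle with open fingers, and closing them will square it upright.

```bash
python3 -c "
from h import *
plan(.5511,.3240,.21,76.0,n=4)"
```

```text
4 turn [ 0.0004 -0.0003  0.0001]
[0.399, -0.138, 0.087]
[0.399, -0.138, 0.087]
[0.4, -0.138, 0.087]
[0.4, -0.138, 0.087]
```

```bash
python3 -m creep '{"translation":[[0.4,-0.138,0],[0.4,-0.138,0],[0.4,-0.138,0.1],[0.4,-0.138,0.2],[0,0,0]],"turn":[[0.0004,-0.0003,0],[0.0004,-0.0003,0],[0.0004,-0.0003,0],[0.0004,-0.0003,0],[0,0,0]],"grip":[1,1,1,1,1]}'
python3 -m creep '{"translation":[[0,0,0],[0,0,0]],"turn":[[0,0,0],[0,0,0]],"grip":[1,1]}'
python3 -c "
from h import *
plan(.5511,.3240,.118,76.0,n=3)"
```

```text
time_s: 14.62
tool_pos: [0.5463, 0.3259, 0.2066]
tool_rot: [-179.4, 0.2, 76.4]
force: [0.4, -0.7, 0.6]
grip_width: 0.0858
grasp_force: 0.0
time_s: 14.88
tool_pos: [0.5504, 0.3217, 0.2099]
tool_rot: [-179.7, 0.2, 75.9]
force: [0.4, 1.0, 0.5]
grip_width: 0.0868
grasp_force: 0.0
3 turn [-0.0005  0.0003 -0.0001]
[0.011, 0.002, 0.383]
[0.011, 0.002, 0.383]
[0.011, 0.001, 0.383]
```

```bash
python3 -m creep '{"translation":[[0.01,0.002,0.383],[0.01,0.002,0.383],[0.01,0.002,0.383],[0,0,0],[0,0,0]],"turn":[[-0.0005,0.0003,0],[-0.0005,0.0003,0],[-0.0005,0.0003,0],[0,0,0],[0,0,0]],"grip":[1,1,1,1,1]}'
python3 -c "
from h import *
plan(.5928,.3136,.118,76.0,n=4)"
```

```text
time_s: 15.5
tool_pos: [0.5512, 0.3253, 0.1195]
tool_rot: [179.9, -0.1, 76.0]
force: [0.3, 0.1, 0.4]
grip_width: 0.0869
grasp_force: 0.0
4 turn [ 0.0001 -0.0002 -0.    ]
[-0.004, 0.135, 0.005]
[-0.004, 0.135, 0.005]
[-0.004, 0.135, 0.005]
[-0.004, 0.135, 0.005]
```

```bash
python3 -m creep '{"translation":[[-0.004,0.135,0.005],[-0.004,0.135,0.005],[-0.004,0.135,0.005],[-0.004,0.135,0.005],[0,0,0]],"turn":[[0,0,0],[0,0,0],[0,0,0],[0,0,0],[0,0,0]],"grip":[1,1,1,1,1]}' 15
python3 -m creep '{"translation":[[0,0,0],[0,0,0]],"turn":[[0,0,0],[0,0,0]],"grip":[1,1]}'
python3 -c "
from h import *
plan(.5928,.3136,.118,76.0,n=1)"
```

```text
time_s: 16.12
tool_pos: [0.5929, 0.3138, 0.1165]
tool_rot: [-180.0, -0.1, 76.0]
force: [-0.9, 0.1, 0.4]
grip_width: 0.0869
grasp_force: 0.0
time_s: 16.38
tool_pos: [0.5921, 0.3134, 0.1163]
tool_rot: [180.0, -0.0, 76.0]
force: [-0.5, -0.9, -0.8]
grip_width: 0.0869
grasp_force: 0.0
1 turn [ 0.0001 -0.0002  0.0002]
[0.005, 0.008, -0.021]
```

```bash
python3 -m creep '{"translation":[[0,0.006,0],[0,0,0],[0,0,0],[0,0,0],[0,0,0]],"turn":[[0,0,0],[0,0,0],[0,0,0],[0,0,0],[0,0,0]],"grip":[0,0,0,0,0]}' 15
python3 -m creep '{"translation":[[0,0,0],[0,0,0],[0,0,0],[0,0,0]],"turn":[[0,0,0],[0,0,0],[0,0,0],[0,0,0]],"grip":[0,0,0,0]}'
python3 -c "
from h import *
plan(.5928,.3136,.118,76.0,n=1)"
```

```text
time_s: 17.0
tool_pos: [0.5925, 0.314, 0.1166]
tool_rot: [180.0, -0.1, 76.1]
force: [-2.4, 1.2, 2.7]
grip_width: 0.0453
grasp_force: 1.3
time_s: 17.5
tool_pos: [0.5931, 0.3134, 0.1163]
tool_rot: [179.9, -0.1, 76.0]
force: [0.1, -0.0, 0.4]
grip_width: 0.0141
grasp_force: 14.9
1 turn [ 0.0003 -0.0003  0.0002]
[0.002, -0.004, -0.021]
```

```bash
python3 -m creep '{"translation":[[0,0,0],[0,0,0],[0,0,0],[0,0,0]],"turn":[[0,0,0],[0,0,0],[0,0,0],[0,0,0]],"grip":[0.6,0.6,0.6,0.6]}'
python3 -m creep '{"translation":[[0,0,-0.3],[0,0,-0.5],[0,0,-0.5],[-0.6,0,-0.3],[-0.6,0,0]],"turn":[[0,0,0],[0,0,0],[0,0,0],[0,0,0],[0,0,0]],"grip":[0.6,0.6,0.6,0.6,0.6]}'
python3 -m creep '{"translation":[[-0.5,0,0],[0,0,0],[0,0,0],[0,0,0]],"turn":[[0,0,0],[0,0,0],[0,0,0],[0,0,0]],"grip":[0.6,0.6,0.6,0.6]}'
python3 - <<'E'
from h import *
c=env.read_camera("wrist"); W=cloud(c); save(c,"w6")
P=W.reshape(-1,3); t=np.radians(-14); R=np.array([[np.cos(t),-np.sin(t)],[np.sin(t),np.cos(t)]])
M=P.copy(); M[:,:2]=(P[:,:2]-[.5623,.1913])@R
L=M[(abs(M[:,1]-.126)<.03)&(abs(M[:,0])<.05)&(M[:,2]>.1)]
T=L[L[:,2]>.15]; print("tip",T.min(0),T.max(0),len(T)); 
for z in(.115,.125,.135,.145): a=L[abs(L[:,2]-z)<.005]; print(z,len(a),(a[:,0].min()+a[:,0].max())/2 if len(a) else 0)
for x in(-1,1):
    for y in(-1,1):
        a=M[(abs(M[:,0]-x*.050)<.004)&(abs(M[:,1]-y*.073)<.005)]; print(x,y,len(a),np.nanmedian(a[:,2]) if len(a) else 0)
c=env.read_camera("top"); save(c,"top1")
E
```

```text
time_s: 18.0
tool_pos: [0.5923, 0.3136, 0.1163]
tool_rot: [-180.0, -0.0, 76.1]
force: [0.3, 0.3, 0.9]
grip_width: 0.0457
grasp_force: 0.0
time_s: 18.62
tool_pos: [0.5698, 0.221, 0.2468]
tool_rot: [179.8, -0.2, 76.2]
force: [1.1, -1.4, -0.7]
grip_width: 0.0523
grasp_force: 0.0
time_s: 19.12
tool_pos: [0.5593, 0.1835, 0.2443]
tool_rot: [-180.0, -0.1, 76.2]
force: [-0.9, 0.6, 1.7]
grip_width: 0.0519
grasp_force: 0.0
tip [-0.00698703  0.10986037  0.1500195 ] [0.00600419 0.14173885 0.1556164 ] 809
0.115 11 -0.0002758554292584107
0.125 30 -0.0006976428807123312
0.135 35 -7.786751492100136e-05
0.145 128 -0.000760853431588365
-1 -1 55 0.05047654317434834
-1 1 73 0.05031625178136974
1 -1 52 0.05069606831737916
1 1 68 0.050156148700775484
```

View pics/w6.png

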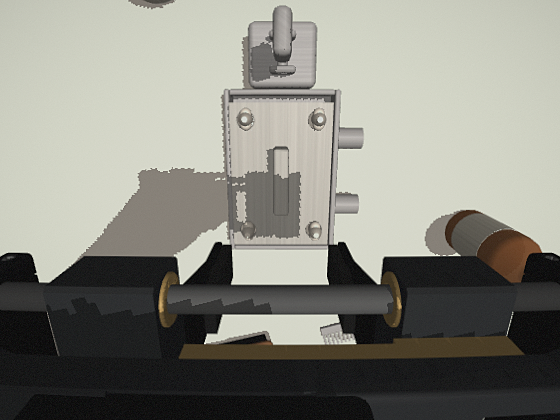

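View pics/top1.png

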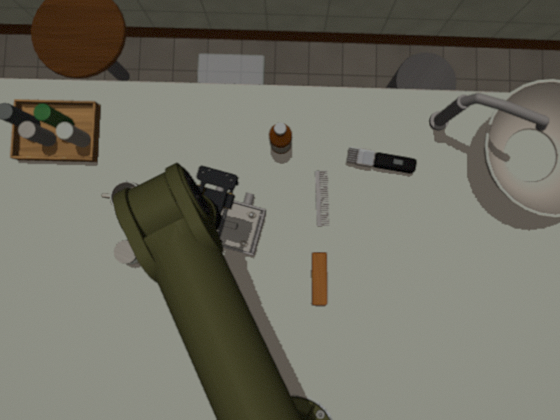

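The lever stands upright at (283,30) (within about 0.01 rad) and the cover is home on all four posts. Comb, brush, trimmer and bottle are where they were.

```bash
python3 -c "
from cell import env
print(env.sign_off())"
```

```text
the job is handed in; nothing more can be done
None
```

The cover plate is pressed home on all four posts, the lever stands straight up within about 0.01 rad, and I moved none of the toiletries; the job was handed in at about 19 s.

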